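# Push the loaded display board along its rails until it drops into the notches

## Robot

A 7-joint arm with a two-finger parallel gripper is mounted at the origin on the work surface. World frame = base frame: x ahead of the robot, y to its left, z up, the work surface at z = 0. Lengths are in m, angles in rad, forces in N, time in s.
With the tool pointing down it reaches from about 0.425 to 0.875 m from the base axis. Payload 4.7 kg.
Tool frame: the origin (TCP) lies midway between the tips of the shut fingers; the grasp point (between the pads) lies 19 mm behind it (ctrl.grip_point_offset is the distance from the TCP to the grasp point, in m); z points along the fingers, y is the line along which they close (so a half turn about z gives the same grasp; the last joint's range is limited). The gripper opens to 87 mm and grips with 3 to 60 N. Pads are 19 mm wide; open, the fingers measure 117 mm over their backs; the gripper's body (75 mm by 190 mm) begins 51 mm behind the grasp point.
Start: joints at [-1.151, 0.321, -0.07, 1.45, 0.023, 1.371, -0.057], TCP at [0.257, 0.597, 0.223] pointing down, gripper open.
Joint ranges: [-2.86, 2.86], [-0.3, 2.09], [-1.38, 1.24], [0.06, 2.45], [-1.56, 4.7], [0.09, 2.05], [-2.69, 2.69]. Speed limits (rad/s): [2.57, 2.57, 3.14, 3.14, 3.14, 3.14, 3.14].

## Interface

Orientations are given as a rotation vector (axis times angle).
In Python, from bench import ctrl gives the robot as it stands.
- The arm moves only by the tool move_arm, never from a script. Its argument "increments" is text: rows parted by semicolons, each of 7 numbers parted by spaces: the shift along the world's x, y, z in mm, then the turn, a rotation vector about the world's x, y, z in degrees, then the closure in counts, from 0 (fully open) to 255 (shut). A call has exactly 8 rows; each row shifts and turns the commanded pose from where the row before left it; what a row does not reach is not made up. A row lasts 1/12 s, in which the tool goes at most 41.7 mm and 7.16 degrees, less where a joint would pass 70% of its speed; a pose out of reach is approached as far as the arm can. A call with a gripper value outside its range is refused whole. The fingers move at their own pace and stop on an object; "grip_force" is the grip in N (left out, the last holds). Time passes only in rows, so rows that do not move let the fingers close, or fill a call up. It gives the time, the measured TCP pose, the force, the opening and the grip force at its end, in the units of the state.
- ctrl.get_state(): the state, without advancing time (a new reading comes with each control period).
- ctrl.get_image(name): name is "scene" or "top" or "wrist"; returns a dict with "frame" (420x560x3 uint8, red, green, blue), "depth" (420x560 float32, m along the optical axis (not along the pixel's ray), 0 where there is no reading), "fx", "fy", "cx", "cy" (pixels), "position" and "orientation" of the camera in the world. Camera axes: x right, y down, z forward; pixel columns grow to the right and rows downward; lengths in m; the calibration is good to about 2 mm. A picture is of the moment at which its call begins.
- ctrl.close_job(): hands the job in; it is judged then, once.
Trained networks look in a picture, given as the dict that the camera call returned (one of the last four; its "shot" number tells which), for a name from the list of things; names that differ only in an ending like _2 or _b are one class to them, and where a whole thing is asked for, a point or a joint stands for the part that bears it (a point fixed in the world has none). Each returns a list of dicts, best first, with "score" (0 to 1); they miss things now and then, are a little off and sometimes report something else, mostly with a low value. They report only what shows in the picture. A call takes as long as a camera call. They do not tell look-alikes from the thing itself.
- ctrl.find_in(target, picture): "centre" ([x, y, z] in m, in world coordinates, good to about 4 mm: the middle of the surface that is visible of it).
- ctrl.silhouettes(target, picture): "region" (420x560 bool, what is visible of it).
The state is a dict: "time": time; "joint_positions": joint angles; "qd": joint speeds; "joint_torque": joint torques, N m; "position": TCP position; "tool_rot": TCP orientation; "ft_force": force on the tool from outside, world axes, zero at the start; "torque": the same for the moment, N m; "grip_width": opening from 0.0 (shut) to 1.0 (fully open); "grip_force": force on a finger pad.
Only numpy, scipy, OpenCV 4.12 (cv2) and the standard library are available. Lean on these libraries where they do the work, as an engineer would, in place of code of your own. Each camera call takes 0.05 s, during which the arm holds its last target. There are 200 camera calls.

## Task

The white display board with the clear trays on it has been left short of its place on the shelf. With your fingertips, push the board by its near edge gently along its rails, away from you, stopping when you feel it drop into the notches, so that it lies level and locked; do not go on shoving once it has dropped. Only push it: do not lift or tip the board, do not touch the trays or anything in them, keep everything in the trays and the egg cup standing, leave the other things on the counter alone, and then take your hand away.

Things in the scene. Friction and masses are not known exactly. Their poses are not given: they have to be found in the camera images.
- shelf: Fixed low stall shelf of wood-decor laminated chipboard, 400 (x) x 300 mm (y), on two battens, its top 40 mm above the counter, with two straight aluminium L rails along its x axis, one at each side. Origin: centre of its underside, on the counter; x points away from the robot along the rails, z up. Between the rails nothing stands above the panel.
- rail_left (a point): Middle of the left rail's running face, 60 mm above the shelf's origin at y = +108.5 mm; the right rail mirrors it. The face is 27 mm wide; the rail's upright outer lip (inner face 122 mm from the middle line, top 78 mm above the counter) guides the board's side edge with 2 mm to spare.
- notch_near_left (a point): Mouth of the near notch of the left rail (x = -25, y = +108.5, z = 60 mm in the shelf's frame). Each rail has two notches, 28 mm long and 7 mm deep, with square ends and dark floors, centred at x = -25 and +145 mm.
- board: Loose white laminated chipboard display board with bare tan edges, 220 (x) x 240 (y) x 18 mm, on four glides; about 1.2 kg with its load. Origin: under its middle, level with the glides' soles: the panel is 10 to 28 mm above it; x along the rails. In the shelf's frame it is home at x = +60 mm (4 mm either way), z = 53 mm; riding on the rails z = 60 mm. It starts 50 to 120 mm short of home.
- board_edge (a point): Middle of the board's near edge, half way up its 18 mm thickness (x = -110, y = 0, z = 19 mm in the board's frame): where to push. A plain flat edge 240 mm wide; the board's top behind it is bare for 55 mm or more.
- glide_near_left (a point): Sole of the board's near left glide (x = -85, y = +106, z = 0 in its frame). Four black glides, 20 (x) x 18 x 10 mm high, at x = +-85, y = +-106 mm. Over the notches the board drops 7 mm by its own weight, and the notches' far ends stop it; fingers pressed on its edge can hold the near side up by friction until drawn back.
- trays: Three clear plastic trays clipped one above the other into one tower, 130 mm deep (x) x 200 mm wide (y) x 156 mm high, floors 52 mm apart (inner floors 3, 55 and 107 mm above the origin), open on top and low at the near and far ends (12 mm lips above the 3 mm floors). It stands loose on the board, towards the far side. About 0.3 kg. Origin: centre of its underside.
- giraffe: Teal silicone giraffe teether, about 95 x 70 x 14 mm, lying in the lowest tray. Origin: underside of its trunk.
- bead_ring: Maple teething ring of 15 mm beads, 79 mm across, lying in the middle tray. Origin: centre of its underside.
- pacifier_case: White round plastic pacifier case, 58 mm across, 36 mm high, in the middle tray. Origin: centre of its underside.
- egg_cup: White ceramic egg cup, 49 mm across, 59 mm high, standing in the top tray; it topples if jolted. Origin: centre of its foot; z up its axis.
- feeding_bottle: Closed baby bottle with a yellow cap, 56 mm across, 150 mm high, standing on the counter to the left. Origin: centre of its underside.
- beaker: Orange plastic beaker, 72 mm across, 75 mm high, on the counter to the left. Origin: centre of its underside.
- gift_box: Small cardboard box, 100 x 70 x 45 mm, on the counter to the left. Origin: centre of its underside.
- tape_roll: Tan disc-shaped roll of parcel tape, 90 mm across, 24 mm high, on the counter to the right. Origin: centre of its underside.
Not all that is in view belongs to the job. Of the things that look like the egg_cup, the larger one is meant.

How it is judged:
By the outcome, as a careful person would: the job done as asked, in the order asked, and still so for the second after the job is handed in, with the robot touching nothing.
It also fails if it takes over 40 s, if anything falls off the work surface, if the arm or the gripper's body presses on something with over 40 N, if the wrist force passes 120 N, or if a joint passes its speed limit or range.

## Working session

There is one attempt and no reset: what is moved stays moved. The work goes in short steps, Python scripts to look and compute and a tool call to move; the robot and the scene stay as the last step left them, time stands still between calls to the robot, and variables do not carry over. Pictures are saved under pics/ and viewed, at most 10 in all, crops included, and the job is handed in when it is done.

Besides the shell and the picture viewer there is one more tool, called after ">>>" by a JSON object that holds its "op" and its "data", one argument or row to a line. move_arm: Moves the arm, as the interface text tells. Its arguments: {"type":"object","properties":{"increments":{"type":"string"},"grip_force":{"type":"number"}},"required":["increments"]}

```bash
mkdir -p pics
cat > h.py <<'E'
import numpy as np, cv2
from scipy.spatial.transform import Rotation as R
from bench import ctrl
def rot(im):
    o=np.array(im["orientation"],float)
    if o.shape==(3,3): return o
    return R.from_rotvec(o).as_matrix() if o.size==3 else R.from_quat(o).as_matrix()
def cloud(im):
    d=im["depth"]; v,u=np.indices(d.shape)
    P=np.stack([(u-im["cx"])/im["fx"]*d,(v-im["cy"])/im["fy"]*d,d],-1)
    W=P@rot(im).T+np.array(im["position"]); W[d==0]=np.nan
    return W
def save(im,n): cv2.imwrite(f"pics/{n}.png",im["frame"][:,:,::-1])
E
python3 - <<'E'
from h import *
a=ctrl.get_image("scene"); b=ctrl.get_image("top")
print(a["orientation"],a["position"],b["orientation"],b["position"])
cv2.imwrite("pics/s.png",cv2.resize(a["frame"][:,:,::-1],(800,600))); cv2.imwrite("pics/t.png",cv2.resize(b["frame"][:,:,::-1],(800,600)))
for im,n in((a,"scene"),(b,"top")):
  for t in ["shelf","board","board_edge","glide_near_left","notch_near_left","rail_left","trays","egg_cup","feeding_bottle","beaker","gift_box","tape_roll"]:
    print(n,t,[(np.round(r["centre"],3).tolist(),round(r["score"],2)) for r in ctrl.find_in(t,im)][:3])
print(ctrl.get_state())
E
```

```text
[-2.04867162 -1.18695027  0.53503817] [ 1.35346234 -0.44096271  0.97279885] [-2.1665426   2.19320321 -0.09117296] [ 0.4195623  -0.01764891  1.72395853]
scene shelf [([0.797, 0.088, 0.041], 0.68), ([0.575, -0.463, 0.02], 0.22)]
scene board [([0.722, 0.086, 0.088], 0.77)]
scene board_edge [([0.719, 0.085, 0.087], 0.68), ([0.794, 0.082, 0.039], 0.66)]
scene glide_near_left [([0.719, 0.086, 0.088], 0.74)]
scene notch_near_left [([0.698, 0.178, 0.15], 0.63), ([0.793, 0.085, 0.038], 0.58)]
scene rail_left [([0.796, 0.087, 0.036], 0.7)]
scene trays [([0.681, 0.139, 0.195], 0.62)]
scene egg_cup [([0.626, 0.109, 0.239], 0.82), ([0.568, -0.103, 0.032], 0.5)]
scene feeding_bottle [([0.615, 0.466, 0.074], 0.73), ([0.795, 0.082, 0.042], 0.59), ([0.521, 0.455, 0.05], 0.18)]
scene beaker [([0.521, 0.458, 0.052], 0.85)]
scene gift_box [([0.795, 0.083, 0.04], 0.72), ([0.392, 0.455, 0.048], 0.69)]
scene tape_roll [([0.575, -0.46, 0.02], 0.58)]
top shelf [([0.77, 0.121, 0.043], 0.58), ([0.562, -0.457, 0.024], 0.49)]
top board [([0.555, 0.153, 0.09], 0.57)]
top board_edge [([0.558, 0.148, 0.092], 0.91)]
[... 538 characters left out ...]
tions': array([-1.15089204,  0.32099379, -0.0701126 ,  1.45054637,  0.02261876,
        1.3708117 , -0.05689795]), 'qd': array([-5.07182547e-04,  3.05181310e-05,  7.57971416e-04, -1.54613790e-03,
       -1.20078459e-03,  1.25573301e-03,  5.14997052e-04]), 'joint_torque': array([-5.78294498e-05, -4.91113794e+01, -4.03122520e-01, -3.12763417e+01,
       -6.38060924e-02,  3.39393388e-02,  1.10667102e-05]), 'position': array([0.25661302, 0.59719507, 0.22256736]), 'tool_rot': array([6.32999610e-01, 3.07709274e+00, 2.60999916e-05]), 'ft_force': array([0.02473421, 0.44984413, 0.19851759]), 'torque': array([ 0.0081343 ,  0.02629958, -0.0885897 ]), 'grip_force': 0.0, 'grip_width': 0.9992465022386177}
```

View pics/s.png

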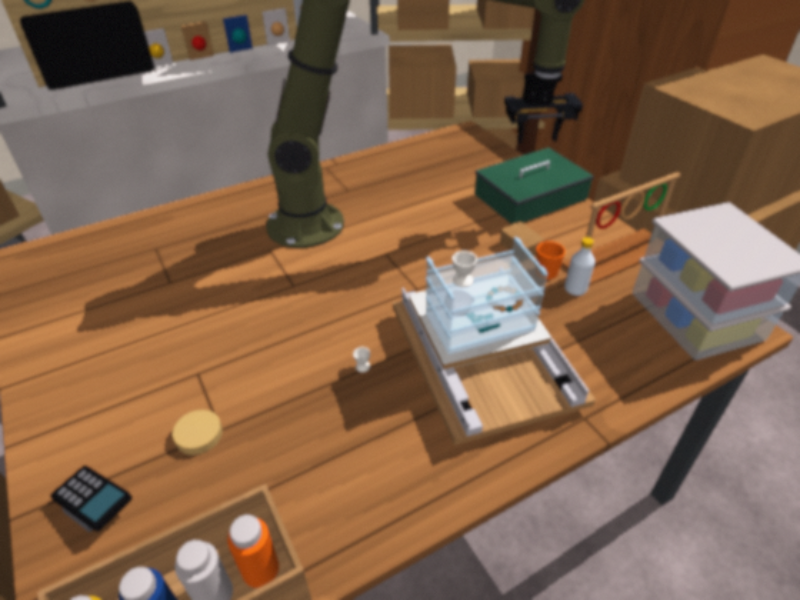

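View pics/t.png

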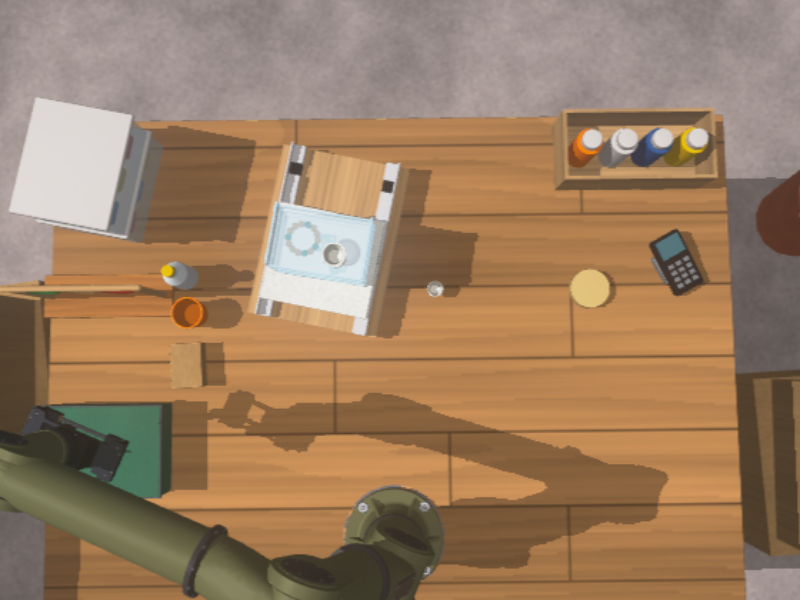

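The top view shows the shelf yawed about −12°. The board's near edge runs from (262,298) to (370,318), and its far notches (297,168), (387,186) are visible as dark patches. The arm is at the left above the green box. Next I measure the shelf axis and the near edge from depth.

```bash
cat > meas.py <<'E'
from h import *
def run(quiet=False):
    im=ctrl.get_image("top"); W=cloud(im); c=im["frame"].astype(int)
    x,y,z=W[...,0],W[...,1],W[...,2]
    roi=(x>0.38)&(x<0.95)&(y>-0.06)&(y<0.38)
    S=roi&(z>0.028)&(z<0.30)
    n,l,st,_=cv2.connectedComponentsWithStats(S.astype(np.uint8)); k=1+np.argmax(st[1:,4]); S=l==k
    box=cv2.minAreaRect((W[S&(z<0.086)][:,:2]*1000).astype(np.float32))
    B=S&(c.min(-1)>165)&(z>0.070)&(z<0.1)
    n,l,st,_=cv2.connectedComponentsWithStats(B.astype(np.uint8)); k=1+np.argmax(st[1:,4]); B=l==k
    bb=cv2.minAreaRect((W[B][:,:2]*1000).astype(np.float32))
    return im,W,S,B,box,bb
if __name__=="__main__":
    im,W,S,B,box,bb=run()
    print("shelf",box,cv2.boxPoints(box).round(0).tolist())
    print("boardtop",bb,cv2.boxPoints(bb).round(0).tolist(),B.sum(),np.median(W[B][:,2]))
    # near edge: per y-bin min x of board top
    P=W[B]
    A=np.c_[P,np.ones(len(P))][:,[0,1,3]]; co,*_=np.linalg.lstsq(A,P[:,2],rcond=None); print("plane",co)
    ys=np.arange(P[:,1].min(),P[:,1].max(),0.01)
    e=np.array([[P[(P[:,1]>=a)&(P[:,1]<a+.01)][:,0].min(),a+.005] for a in ys if ((P[:,1]>=a)&(P[:,1]<a+.01)).sum()>3])
    p=np.polyfit(e[2:-2,1],e[2:-2,0],1); print("edge x=%.4f*y+%.4f yaw %.2f"%(p[0],p[1],-np.degrees(np.arctan(p[0]))))
    print(np.round(e,3).tolist())
    v=im["frame"].copy(); v[B]=[255,0,0]; v[S&~B]=(v[S&~B]*.5+[0,60,0]).astype(np.uint8)
    cv2.imwrite("pics/m.png",cv2.resize(v[60:260,140:320,::-1],None,fx=3,fy=3,interpolation=0))
    for (pu,pv) in [(297,168),(387,186)]:
        print("notch far",W[int(pv*.7),int(pu*.7)])
E
python3 meas.py
```

```text
shelf ((683.5626831054688, 142.92543029785156), (301.11578369140625, 402.3577880859375), 78.00634002685547) [[455.0, 37.0], [849.0, -46.0], [912.0, 248.0], [518.0, 332.0]]
boardtop ((558.1124267578125, 170.17918395996094), (251.9422149658203, 149.90553283691406), 79.4547119140625) [[461.0, 60.0], [609.0, 33.0], [655.0, 280.0], [507.0, 308.0]] 1693 0.0886649337772436
plane [ 0.0256575  -0.00778939  0.07558714]
edge x=0.2536*y+0.4775 yaw -14.23
[[0.545, 0.044], [0.481, 0.054], [0.462, 0.064], [0.501, 0.074], [0.503, 0.084], [0.507, 0.094], [0.51, 0.104], [0.51, 0.114], [0.513, 0.124], [0.516, 0.134], [0.516, 0.144], [0.52, 0.154], [0.52, 0.164], [0.523, 0.174], [0.527, 0.184], [0.526, 0.194], [0.53, 0.204], [0.533, 0.214], [0.533, 0.224], [0.536, 0.234], [0.536, 0.244], [0.54, 0.254], [0.544, 0.264], [0.543, 0.274], [0.547, 0.284], [0.534, 0.294], [0.513, 0.304]]
notch far [0.84838505 0.21543131 0.05882107]
notch far [0.80294532 0.00891226 0.056884  ]
```

View pics/m.png

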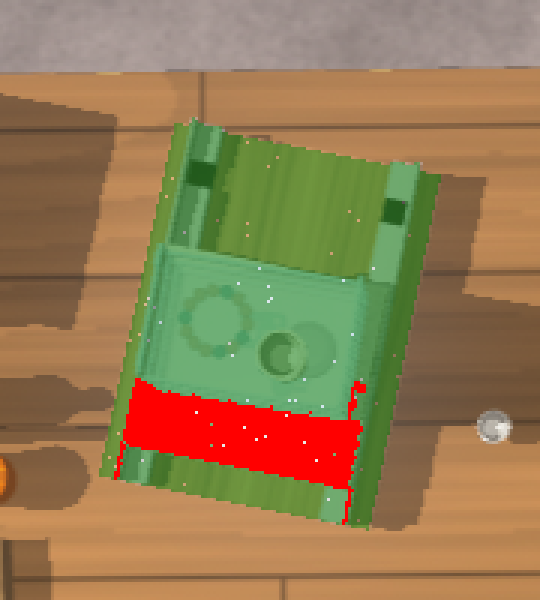

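>>> {"op": "move_arm", "data": {
  "increments": "13.5 -25.6 0 0 0 0.7 0;13.5 -25.6 0 0 0 0.7 0;13.5 -25.6 0 0 0 0.7 0;13.5 -25.6 0 0 0 0.7 0;13.5 -25.6 0 0 0 0.7 0;13.5 -25.6 0 0 0 0.7 0;13.5 -25.6 0 0 0 0.7 0;13.5 -25.6 0 0 0 0.7 0"
}}

```text
time: 2.02
position: [0.3651, 0.3911, 0.2228]
tool_rot: [0.481, 3.104, 0.001]
ft_force: [0.1, 0.2, 0.3]
grip_width: 0.997
grip_force: 0.0
```

>>> {"op": "move_arm", "data": {
  "increments": "13.5 -25.6 0 0 0 0.7 0;13.5 -25.6 0 0 0 0.7 0;13.5 -25.6 0 0 0 0.7 0;13.5 -25.6 0 0 0 0.7 0;13.5 -25.6 0 0 0 0.7 0;13.5 -25.6 0 0 0 0.7 0;13.5 -25.6 0 0 0 0.7 0;13.5 -25.6 0 0 0 0.7 0"
}}

```text
time: 2.68
position: [0.4731, 0.1863, 0.2229]
tool_rot: [0.329, 3.124, 0.001]
ft_force: [0.5, 0.8, 0.1]
grip_width: 1.002
grip_force: 0.0
```

>>> {"op": "move_arm", "data": {
  "increments": "0 0 -20 0 0 0 0;0 0 -20 0 0 0 0;0 0 -20 0 0 0 0;0 0 -20 0 0 0 0;0 0 -20 0 0 0 0;0 0 -20 0 0 0 0;0 0 -20 0 0 0 0;0 0 -20 0 0 0 0"
}}

```text
time: 3.35
position: [0.4727, 0.1877, 0.0619]
tool_rot: [0.33, 3.124, 0.001]
ft_force: [0.2, -1.4, 1.1]
grip_width: 0.994
grip_force: 0.0
```

Run:
```python
from h import *
w=ctrl.get_image("wrist"); save(w,"w1"); W=cloud(w)
print(ctrl.get_state()["position"],ctrl.get_state()["ft_force"])
c=np.array([.6836,.1430]); u=np.array([np.cos(np.radians(12)),-np.sin(np.radians(12))]); n=np.array([-u[1],u[0]])
L=(W[...,:2]-c)@u; Y=(W[...,:2]-c)@n; z=W[...,2]
for y in(-.06,-.03,0,.03,.06):
    m=(abs(Y-y)<.01)&(z>.072)&(z<.095)&(L>-.19); print(y, m.sum(), L[m].min() if m.any() else None, np.percentile(L[m],5) if m.any() else None)
```

```text
[0.46997515 0.18645924 0.05803128] [-1.71906276 -0.0745767  -2.0096457 ]
-0.06 0 None None
-0.03 0 None None
0 0 None None
0.03 0 None None
0.06 265 -0.1435675371327756 -0.1410315139194662
```

View pics/w1.png

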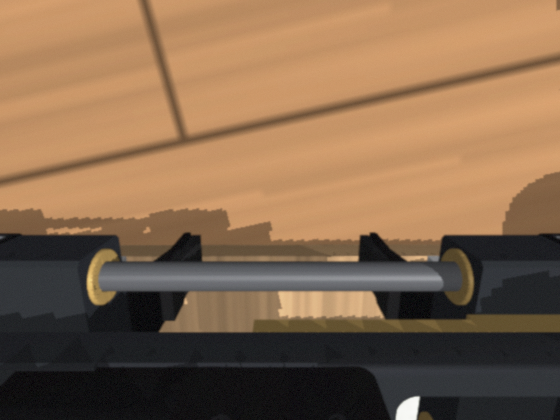

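The wrist view looks back over the fingers at the shelf's near end (row ~260); the tan board edge shows as a strip at row ~325. I need to know which side the camera is mounted on, in case it could reach the trays.

Run:
```python
from h import *
w=ctrl.get_image("wrist"); s=ctrl.get_state(); print(s["position"],s["ft_force"],s["time"])
c=np.array([.6836,.1430]); u=np.array([np.cos(np.radians(12)),-np.sin(np.radians(12))]); n=np.array([-u[1],u[0]])
p=np.array(w["position"]); print("cam",p,(p[:2]-c)@u,(p[:2]-c)@n, rot(w)[:,2])
print("tcp",(s["position"][:2]-c)@u,(s["position"][:2]-c)@n)
im=ctrl.get_image("scene"); W=cloud(im)
L=(W[...,:2]-c)@u; Y=(W[...,:2]-c)@n; z=W[...,2]
for lo,hi in((.1,.125),(.125,.15),(.15,.2),(.2,.26),(.26,.35)):
    m=(z>lo)&(z<hi)&(L<.0)&(L>-.3)&(abs(Y)<.12); print(lo,hi,m.sum(), np.histogram(L[m],bins=np.arange(-.3,.01,.02))[0])
cv2.imwrite("pics/s2.png",cv2.resize(im["frame"][150:330,230:430,::-1],(800,600) and None,fx=3.3,fy=3.3))
```

```text
[0.4701155  0.18650604 0.05972682] [0.04463785 0.27621691 0.08592825] 3.45
cam [0.40187745 0.20128146 0.22040014] -0.2876836354880884 -0.0015655380336671715 [ 0.24694087 -0.05726223 -0.96733719]
tcp -0.21786476989775286 -0.00183059241484064
0.1 0.125 86 [ 0  0  0  0  0  0  0  0  0  0 11 15 16 17 27]
0.125 0.15 346 [  0   0  10  11  12  65  16   0   0   0  12  18  16  14 172]
0.15 0.2 2176 [  0   0  53 168 128 440  45   0   0   3 216 223 253 319 328]
0.2 0.26 1319 [  0   0  21  45  66 242  32   0   0  30 185 216 220 163  99]
0.26 0.35 627 [  0   0   0   9 108 443  67   0   0   0   0   0   0   0   0]
```

View pics/s2.png

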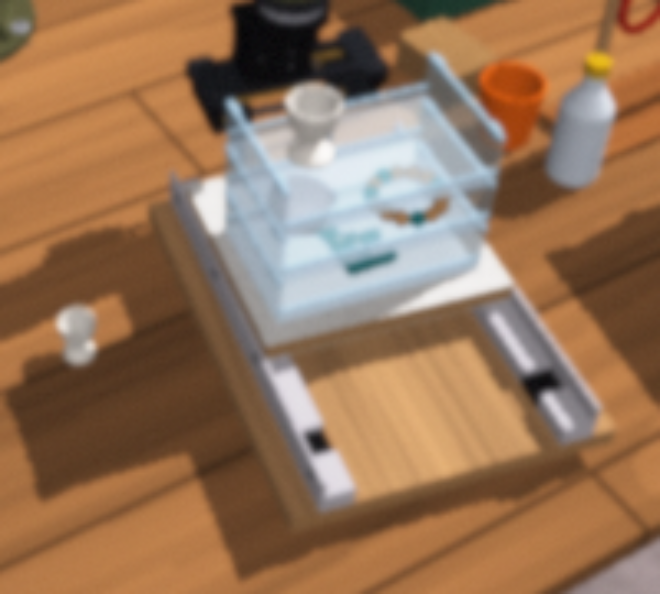

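The camera sits on the robot's side, so the far side of the hand has about 27 mm to the trays. I approach to about 8 mm before the edge and then push slowly.

>>> {"op": "move_arm", "data": {
  "increments": "4.7 -1 0 0 0 0 0;4.7 -1 0 0 0 0 0;4.7 -1 0 0 0 0 0;4.7 -1 0 0 0 0 0;4.7 -1 0 0 0 0 0;4.7 -1 0 0 0 0 0;4.7 -1 0 0 0 0 0;4 -0.8 0 0 0 0 0"
}}

```text
time: 4.17
position: [0.5102, 0.1796, 0.0626]
tool_rot: [0.33, 3.124, 0.0]
ft_force: [0.2, -1.1, -0.2]
grip_width: 0.998
grip_force: 0.0
```

>>> {"op": "move_arm", "data": {
  "increments": "1 -0.2 0 0 0 0 0;1 -0.2 0 0 0 0 0;1 -0.2 0 0 0 0 0;1 -0.2 0 0 0 0 0;1 -0.2 0 0 0 0 0;1 -0.2 0 0 0 0 0;1 -0.2 0 0 0 0 0;1 -0.2 0 0 0 0 0"
}}

```text
time: 4.83
position: [0.5173, 0.1783, 0.0623]
tool_rot: [-0.329, -3.124, 0.0]
ft_force: [-3.8, 0.4, 0.1]
grip_width: 0.999
grip_force: 1.9
```

>>> {"op": "move_arm", "data": {
  "increments": "1 -0.2 0 0 0 0 0;1 -0.2 0 0 0 0 0;1 -0.2 0 0 0 0 0;1 -0.2 0 0 0 0 0;1 -0.2 0 0 0 0 0;1 -0.2 0 0 0 0 0;1 -0.2 0 0 0 0 0;1 -0.2 0 0 0 0 0"
}}

```text
time: 5.5
position: [0.5255, 0.1765, 0.0624]
tool_rot: [-0.33, -3.124, 0.0]
ft_force: [-2.8, 0.0, -2.6]
grip_width: 0.999
grip_force: 1.5
```

>>> {"op": "move_arm", "data": {
  "increments": "1.5 -0.3 0 0 0 0 0;2 -0.4 0 0 0 0 0;2 -0.4 0 0 0 0 0;2 -0.4 0 0 0 0 0;2 -0.4 0 0 0 0 0;2 -0.5 0 0 0 0 0;2 -0.4 0 0 0 0 0;2 -0.4 0 0 0 0 0"
}}

```text
time: 6.17
position: [0.5412, 0.1734, 0.0626]
tool_rot: [0.33, 3.124, 0.0]
ft_force: [-3.4, 0.9, -2.1]
grip_width: 0.996
grip_force: 1.5
```

>>> {"op": "move_arm", "data": {
  "increments": "2 -0.4 0 0 0 0 0;2 -0.4 0 0 0 0 0;2 -0.4 0 0 0 0 0;2 -0.4 0 0 0 0 0;2 -0.4 0 0 0 0 0;2 -0.5 0 0 0 0 0;2 -0.4 0 0 0 0 0;2 -0.4 0 0 0 0 0"
}}

```text
time: 6.83
position: [0.5572, 0.1701, 0.0626]
tool_rot: [0.33, 3.124, 0.0]
ft_force: [-3.6, 1.5, -3.5]
grip_width: 0.997
grip_force: 1.5
```

```bash
cat > chk.py <<'E'
from h import *
s=ctrl.get_state(); c=np.array([.6836,.1430]); u=np.array([np.cos(np.radians(12)),-np.sin(np.radians(12))]); n=np.array([-u[1],u[0]])
d=s["position"][:2]-c; print("tcp local",d@u,d@n,s["position"][2],s["ft_force"],s["time"])
im=ctrl.get_image("scene"); W=cloud(im); z=W[...,2]; q=W[...,:2]-c; L=q@u; Y=q@n
# far edge of board top (white), heights
far=[];
for y in np.arange(-.09,.1,.03):
    m=(abs(Y-y)<.012)&(z>.068)&(z<.098)&(im["frame"].min(-1)>130)&(L>0)&(L<.25); far.append((round(float(y),2),int(m.sum()),round(float(np.percentile(L[m],97)),4),round(float(np.median(z[m&(L>np.percentile(L[m],70))])),4)) if m.sum()>10 else None)
print("far edge (home .170)",far)
save(im,"c%d"%int(s["time"]*100))
print("cup",[(np.round(r["centre"],3).tolist(),round(r["score"],2)) for r in ctrl.find_in("egg_cup",im)][:2])
E
python3 chk.py
```

```text
tcp local -0.1292542161076217 0.00021221977464581585 0.06257507185899416 [-3.56027965  1.49549734 -3.51990825] 6.8333
far edge (home .170) [(-0.09, 78, 0.0989, 0.0899), (-0.06, 110, 0.0975, 0.0893), (-0.03, 113, 0.0968, 0.0891), (0.0, 105, 0.1013, 0.0895), (0.03, 122, 0.1017, 0.0896), (0.06, 123, 0.1009, 0.0891), (0.09, 113, 0.1017, 0.0894)]
cup [([0.67, 0.1, 0.239], 0.76)]
```

>>> {"op": "move_arm", "data": {
  "increments": "1.5 -0.3 0 0 0 0 0;2 -0.4 0 0 0 0 0;2 -0.4 0 0 0 0 0;2 -0.4 0 0 0 0 0;2 -0.4 0 0 0 0 0;2 -0.5 0 0 0 0 0;2 -0.4 0 0 0 0 0;2 -0.4 0 0 0 0 0"
}}

```text
time: 7.6
position: [0.5728, 0.167, 0.0628]
tool_rot: [0.33, 3.124, 0.0]
ft_force: [-4.1, 0.6, 2.1]
grip_width: 1.001
grip_force: 2.1
```

>>> {"op": "move_arm", "data": {
  "increments": "2 -0.4 0 0 0 0 0;2 -0.4 0 0 0 0 0;2 -0.4 0 0 0 0 0;2 -0.4 0 0 0 0 0;2 -0.4 0 0 0 0 0;2 -0.5 0 0 0 0 0;2 -0.4 0 0 0 0 0;2 -0.4 0 0 0 0 0"
}}

```text
time: 8.27
position: [0.5888, 0.1637, 0.0628]
tool_rot: [0.33, 3.124, 0.0]
ft_force: [-4.7, 1.2, 3.7]
grip_width: 0.996
grip_force: 2.4
```

>>> {"op": "move_arm", "data": {
  "increments": "2 -0.4 0 0 0 0 0;2 -0.4 0 0 0 0 0;2 -0.4 0 0 0 0 0;2 -0.4 0 0 0 0 0;2 -0.4 0 0 0 0 0;2 -0.5 0 0 0 0 0;2 -0.4 0 0 0 0 0;2 -0.4 0 0 0 0 0"
}}

```text
time: 8.93
position: [0.6047, 0.1602, 0.0625]
tool_rot: [-0.33, -3.124, -0.0]
ft_force: [-3.0, 0.6, 3.0]
grip_width: 1.001
grip_force: 2.3
```

```bash
python3 chk.py
```

```text
tcp local -0.08076050583194685 0.000448922287616213 0.06253461948560415 [-3.03196516  0.64281638  2.95719216] 8.9333
far edge (home .170) [(-0.09, 78, 0.1465, 0.0891), (-0.06, 117, 0.1452, 0.0891), (-0.03, 119, 0.1442, 0.0889), (0.0, 120, 0.1482, 0.0888), (0.03, 122, 0.1498, 0.0891), (0.06, 129, 0.149, 0.0889), (0.09, 122, 0.1494, 0.0892)]
cup [([0.568, -0.1, 0.03], 0.73), ([0.717, 0.087, 0.238], 0.57)]
```

>>> {"op": "move_arm", "data": {
  "increments": "1 -0.2 0 0 0 0 0;1 -0.2 0 0 0 0 0;1 -0.2 0 0 0 0 0;1 -0.2 0 0 0 0 0;1 -0.2 0 0 0 0 0;1 -0.3 0 0 0 0 0;1 -0.2 0 0 0 0 0;1 -0.2 0 0 0 0 0"
}}

```text
time: 9.7
position: [0.6126, 0.1586, 0.0625]
tool_rot: [-0.33, -3.124, 0.0]
ft_force: [-3.9, 0.8, 2.7]
grip_width: 1.003
grip_force: 2.1
```

>>> {"op": "move_arm", "data": {
  "increments": "1 -0.2 0 0 0 0 0;1 -0.2 0 0 0 0 0;0.8 -0.2 0 0 0 0 0;0.7 -0.1 0 0 0 0 0;0.6 -0.1 0 0 0 0 0;0.5 -0.1 0 0 0 0 0;0.5 -0.1 0 0 0 0 0;0.5 -0.1 0 0 0 0 0"
}}

```text
time: 10.37
position: [0.6181, 0.1573, 0.0625]
tool_rot: [-0.329, -3.124, 0.0]
ft_force: [-4.4, 1.0, 0.9]
grip_width: 1.001
grip_force: 1.8
```

```bash
python3 chk.py
```

```text
tcp local -0.0670050584382491 0.00041717753800728924 0.06248648208481172 [-4.40649969  0.99294264  0.85765474] 10.3667
far edge (home .170) [(-0.09, 113, 0.1601, 0.0818), (-0.06, 133, 0.1597, 0.0822), (-0.03, 135, 0.1588, 0.0818), (0.0, 140, 0.163, 0.0822), (0.03, 140, 0.1625, 0.0821), (0.06, 142, 0.1636, 0.0825), (0.09, 141, 0.1631, 0.0817)]
cup [([0.732, 0.09, 0.23], 0.69)]
```

The far side has dropped 7 mm. I draw the fingers back now so the near side can settle, then check it.

>>> {"op": "move_arm", "data": {
  "increments": "-1 0.2 0 0 0 0 0;-1 0.2 0 0 0 0 0;-2 0.4 0 0 0 0 0;-3 0.6 0 0 0 0 0;-4 0.9 0 0 0 0 0;-5 1 0 0 0 0 0;-5 1 0 0 0 0 0;-5 1 0 0 0 0 0"
}}

```text
time: 11.13
position: [0.5915, 0.163, 0.0626]
tool_rot: [-0.329, -3.124, -0.0]
ft_force: [-0.2, 0.5, -0.2]
grip_width: 1.004
grip_force: 0.0
```

```bash
python3 chk.py
cat > chk2.py <<'E'
from h import *
im=ctrl.get_image("top"); W=cloud(im); z=W[...,2]
c=np.array([.6836,.1430]); u=np.array([np.cos(np.radians(12)),-np.sin(np.radians(12))]); n=np.array([-u[1],u[0]])
q=W[...,:2]-c; L=q@u; Y=q@n
for y in np.arange(-.1,.11,.02):
    m=(abs(Y-y)<.01)&(L>-.07)&(L<0)&(z>.06)&(z<.1)&(im["frame"].min(-1)>150)
    if m.sum()>5: print(round(float(y),2),m.sum(),"near",round(float(np.percentile(L[m],3)),4),"z",round(float(np.median(z[m])),4))
save(im,"top_%d"%(100*ctrl.get_state()["time"]))
E
python3 chk2.py; ls -t pics|head -3
```

```text
tcp local -0.09427850346407476 0.0004074653832430719 0.06260217832243331 [-0.1875473   0.45919473 -0.15794231] 11.1333
far edge (home .170) [(-0.09, 115, 0.1597, 0.0817), (-0.06, 130, 0.1594, 0.0816), (-0.03, 133, 0.1574, 0.0815), (0.0, 134, 0.162, 0.0823), (0.03, 139, 0.1636, 0.0823), (0.06, 145, 0.1632, 0.0816), (0.09, 146, 0.1636, 0.0825)]
cup [([0.73, 0.09, 0.232], 0.88), ([0.568, -0.102, 0.032], 0.57)]
-0.1 110 near -0.0604 z 0.0812
-0.08 90 near -0.0448 z 0.082
-0.06 86 near -0.0434 z 0.0822
-0.04 86 near -0.0446 z 0.0825
-0.02 73 near -0.0377 z 0.0821
0.0 65 near -0.0373 z 0.083
0.02 11 near -0.0139 z 0.0807
0.08 16 near -0.0097 z 0.0827
0.1 34 near -0.0203 z 0.0828
top_1128.png
c1113.png
c1036.png
```

>>> {"op": "move_arm", "data": {
  "increments": "-6 1.3 0 0 0 0 0;-8 1.7 0 0 0 0 0;-8 1.7 0 0 0 0 0;-8 1.7 0 0 0 0 0;-8 1.7 0 0 0 0 0;-8 1.7 0 0 0 0 0;-8 1.7 0 0 0 0 0;-6 1.3 0 0 0 0 0"
}}

```text
time: 11.95
position: [0.5309, 0.176, 0.0626]
tool_rot: [-0.329, -3.124, -0.0]
ft_force: [-0.7, 0.2, 0.5]
grip_width: 1.0
grip_force: 0.0
```

>>> {"op": "move_arm", "data": {
  "increments": "-8 2 10 0 0 0 0;-8 2 20 0 0 0 0;-8 2 20 0 0 0 0;-8 2 20 0 0 0 0;-8 2 20 0 0 0 0;-8 2 20 0 0 0 0;-8 2 20 0 0 0 0;-8 2 10 0 0 0 0"
}}

```text
time: 12.62
position: [0.4685, 0.1922, 0.2052]
tool_rot: [0.33, 3.121, 0.004]
ft_force: [0.7, 0.1, 0.1]
grip_width: 0.994
grip_force: 0.0
```

```bash
python3 chk.py; python3 chk2.py
python3 - <<'E'
import cv2,glob,os
f=sorted(glob.glob("pics/*.png"),key=os.path.getmtime)
a,b=[cv2.imread(x) for x in f[-2:]]
cv2.imwrite("pics/fin.png",cv2.hconcat([cv2.resize(a[150:330,260:420],(480,540)),cv2.resize(b[80:250,150:300],(320,540))]))
E
```

```text
tcp local -0.22061695569840475 0.0033560512417089364 0.20520517202657904 [0.73326366 0.12683955 0.05618581] 12.6167
far edge (home .170) [(-0.09, 114, 0.1601, 0.0822), (-0.06, 132, 0.1599, 0.082), (-0.03, 131, 0.1589, 0.082), (0.0, 127, 0.1619, 0.0814), (0.03, 142, 0.1634, 0.0822), (0.06, 146, 0.1642, 0.0816), (0.09, 142, 0.1622, 0.0822)]
cup [([0.733, 0.089, 0.231], 0.54), ([0.57, -0.101, 0.031], 0.53)]
-0.1 120 near -0.0663 z 0.0811
-0.08 104 near -0.0529 z 0.0827
-0.06 104 near -0.0523 z 0.0815
-0.04 106 near -0.0524 z 0.0816
-0.02 105 near -0.0523 z 0.0823
0.0 102 near -0.0529 z 0.0816
0.02 104 near -0.0528 z 0.0817
0.04 103 near -0.0522 z 0.0817
0.06 104 near -0.0521 z 0.0824
0.08 105 near -0.0527 z 0.0827
0.1 113 near -0.0645 z 0.0814
```

View pics/fin.png

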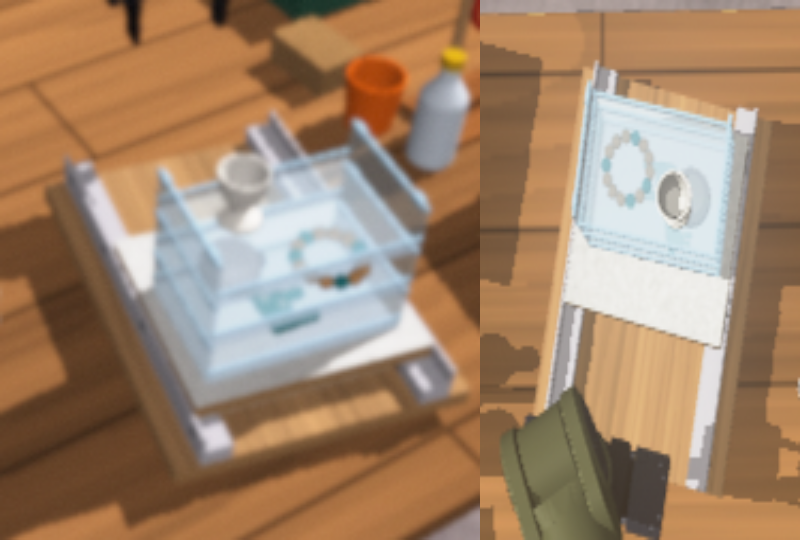

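The pictures show the board level, with its top at z about 0.082 everywhere. Its near edge is at −52 mm in the shelf's frame (home is −50 ±4), both near and far glides are in the notches, and the egg cup is upright. The hand is clear.

```bash
python3 -c "from bench import ctrl; print(ctrl.close_job())"
```

```text
the job is handed in; nothing more can be done
None
```

The board is pushed home: it dropped into its notches and lies level, the egg cup and tray contents are still standing, the hand is clear, and the job is handed in.

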